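# Count to the third gap and rack the tile

## Task

Starting at the end of the rack with the tall post, run a shut fingertip along the top of the back rail, touching it behind the first, the second and then the third gap, and no farther. Then push the loose tile along the bench into that third gap until its end meets the back rail, without picking it up or tipping it. Leave the racked tiles, the jar and the pot where they are, and finish clear of everything.

Things in the scene. Friction and masses are not known exactly. Their poses are not given: they have to be found in the camera images.
- tile: the loose test tile to be racked: a flat rectangular bar of layered, striped clay, 64 (its x, long) x 34 (its y) x 20 mm high, about 80 g, lying flat on the bench between the robot and the rack, its long side roughly along the gaps. Origin at the centre of its underside; z up. It slides on the bench. Two identical tiles already lie in the rack
- rack: fixed wooden divider rack on the bench: seven dividers 8 mm thick, 26 mm high, make six gaps in a row, each 46 mm clear, open above and towards the robot, floored by the bench. Origin on the bench under the row's middle; x points into the gaps, y along the row to the left. Divider noses at x = -40 mm, back rail's front face at +16 mm: a tile that is home has its centre at -16 and its tail 8 mm out past the noses
- tall_post: round dowel, 14 mm thick, its top 75 mm above the bench, at one end of the rack (either end), 185 mm from the rack's middle in line with the back rail. It marks the end from which the gaps are counted. Origin on the bench under its axis
- short_stub: round dowel stub, 14 mm thick, its top only 22 mm above the bench, at the other end of the rack. Origin on the bench under its axis
- racked_a: a tile like the loose one, already home in the gap at rack y = +81 mm; leave it alone. Origin at the centre of its underside
- racked_b: a tile like the loose one, already home in the gap at rack y = -135 mm; leave it alone. Origin at the centre of its underside
- jar: closed jar of glaze, 60 mm across, about 75 mm high, standing on the bench to the left; leave it alone. Origin at the centre of its underside
- pot: open white plastic pot, 72 mm across, 50 mm high, standing on the bench to the right; leave it alone. Origin at the centre of its underside
- rail_1: the piece of the rack's fixed, rigid back rail that closes gap 1 from the left (rack y = +135 mm): 14 mm thick, 54 mm long along the row, flat top 40 mm above the bench; the six pieces join into one smooth rail. Origin at the centre of its top face; axes as the rack's
- rail_2: the piece of the rack's fixed, rigid back rail that closes gap 2 from the left (rack y = +81 mm): 14 mm thick, 54 mm long along the row, flat top 40 mm above the bench; the six pieces join into one smooth rail. Origin at the centre of its top face; axes as the rack's
- rail_3: the piece of the rack's fixed, rigid back rail that closes gap 3 from the left (rack y = +27 mm): 14 mm thick, 54 mm long along the row, flat top 40 mm above the bench; the six pieces join into one smooth rail. Origin at the centre of its top face; axes as the rack's
- rail_4: the piece of the rack's fixed, rigid back rail that closes gap 4 from the left (rack y = -27 mm): 14 mm thick, 54 mm long along the row, flat top 40 mm above the bench; the six pieces join into one smooth rail. Origin at the centre of its top face; axes as the rack's
- rail_5: the piece of the rack's fixed, rigid back rail that closes gap 5 from the left (rack y = -81 mm): 14 mm thick, 54 mm long along the row, flat top 40 mm above the bench; the six pieces join into one smooth rail. Origin at the centre of its top face; axes as the rack's
- rail_6: the piece of the rack's fixed, rigid back rail that closes gap 6 from the left (rack y = -135 mm): 14 mm thick, 54 mm long along the row, flat top 40 mm above the bench; the six pieces join into one smooth rail. Origin at the centre of its top face; axes as the rack's
Not all that is in view belongs to the job. What is shaped like the tile but green, turquoise or yellow is not meant.

How it is judged (in metres and radians):
On the way, in this order (a step that is already met when the one before it is completed fails the run):
1. a fingertip touches the rail behind the first gap from the tall post (((y of tall_post in the frame of rack above 0 m and contact force between the fingers and rail_1 above 0.5 N) or (y of tall_post in the frame of rack below 0 m and contact force between the fingers and rail_6 above 0.5 N))), for 0.04 s.
2. a fingertip touches the rail behind the second gap from the tall post (((y of tall_post in the frame of rack above 0 m and contact force between the fingers and rail_2 above 0.5 N) or (y of tall_post in the frame of rack below 0 m and contact force between the fingers and rail_5 above 0.5 N))), for 0.04 s.
3. a fingertip touches the rail behind the third gap from the tall post (((y of tall_post in the frame of rack above 0 m and contact force between the fingers and rail_3 above 0.5 N) or (y of tall_post in the frame of rack below 0 m and contact force between the fingers and rail_4 above 0.5 N))), for 0.04 s.
4. the loose tile is home in the third gap from the tall post (x of tile in the frame of rack above -0.0215 m and ((y of tall_post in the frame of rack above 0 m and y of tile in the frame of rack between 0.018 and 0.036 m) or (y of tall_post in the frame of rack below 0 m and y of tile in the frame of rack between -0.036 and -0.018 m)) and angle between the x axis of tile and the x axis of rack, either way round below 0.26 rad and height (world z) of tile below 0.004 m and angle between tile's own z axis and vertical below 0.08 rad), for 0.2 s.
At the end, for the whole second after the job is handed in: The loose tile lies flat on the bench, at rest, in the third gap counted from the tall post, its end within about 5 mm of the back rail and its length along the gap; the racked tiles are within 10 mm and the jar and pot within 20 mm of where they were (all of step 4 and linear speed of tile below 0.02 m/s and distance of each of racked_a, racked_b from where it was at the start of the episode below 0.01 m and distance of each of jar, pot from where it was at the start of the episode below 0.02 m); the robot touches nothing.
It fails at once if the rail is touched behind the fourth, fifth or sixth gap from the tall post ((y of tall_post in the frame of rack above 0 m and (contact force between the fingers and rail_4 above 0.5 N or contact force between the fingers and rail_5 above 0.5 N or contact force between the fingers and rail_6 above 0.5 N)) or (y of tall_post in the frame of rack below 0 m and (contact force between the fingers and rail_1 above 0.5 N or contact force between the fingers and rail_2 above 0.5 N or contact force between the fingers and rail_3 above 0.5 N))).
It fails at once if the loose tile is lifted off the bench (height (world z) of tile above 0.012 m).
It fails at once if the loose tile is tipped (angle between tile's own z axis and vertical above 0.35 rad).
It fails at once if a racked tile is disturbed (distance of any of racked_a, racked_b from where it was at the start of the episode above 0.01 m).
It fails at once if the jar or the pot is disturbed (distance of any of jar, pot from where it was at the start of the episode above 0.02 m).
It also fails if it takes over 72 s, if anything falls off the work surface, if the arm or the gripper's body presses on something with over 40 N, if the wrist force passes 120 N, or if a joint passes its speed limit or range.

## Robot

A 6-joint arm with a two-finger parallel gripper is mounted at the origin on the work surface. World frame = base frame: x ahead of the robot, y to its left, z up, the work surface at z = 0. Lengths are in m, angles in degrees, forces in N, time in s.
With the tool pointing down it reaches from about 0.375 to 0.9 m from the base axis. Payload 3.1 kg.
Tool frame: the origin (TCP) lies on the centre line of the jaws, within the pads' length; the fingertips stand 25 mm ahead of it and the grasp point (between the pads) lies 6 mm ahead of it; z points along the fingers, y is the line along which they close (so a half turn about z gives the same grasp; the last joint's range is limited). The gripper opens to 87 mm and grips with 3 to 60 N. Pads are 19 mm wide; open, the fingers measure 117 mm over their backs; the gripper's body (75 mm by 190 mm) begins 51 mm behind the grasp point.
Start: joints at [-74.399, 30.224, 82.088, -0, 67.689, -10.227], TCP at [0.272, -0.563, 0.248] pointing down, gripper open.
Joint ranges: [-176.69, 176.69], [-43.24, 126.21], [12.49, 139.97], [-82, 262], [0, 151.66], [-163.58, 163.58]. Speed limits (degrees/s): [159.86, 159.86, 180, 180, 180, 180].

## Interface

Orientations are given as a 3x3 rotation matrix whose columns are the frame's x, y, z axes.
In Python, from rig import * gives the robot as it stands.
- The arm moves only by the tool step_arm, never from a script. Its argument "steps" is a list of rows, each a list of 7 numbers: the shift along the tool's x, y, z normalised to -1 to 1, where 1 is 0.3 m, then the turn, a rotation vector about the tool's x, y, z normalised to -1 to 1, where 1 is 45 degrees, then the gripper's target within -1 to 1 (shut at 1, half-way at 0, fully open at -1). A call has 1 to 8 rows; each row is the pose to reach, as a shift and turn from the pose commanded when the call began, along the tool's axes at that moment; what a row does not reach only later rows make up. A row lasts 1/12 s, in which the tool goes at most 41.7 mm and 7.16 degrees, less where a joint would pass 70% of its speed; a pose out of reach is approached as far as the arm can. A call with a number of a shift or a turn outside -1 to 1 is refused whole. A call with a gripper value outside its range is refused whole. The fingers move at their own pace and stop on an object; the grip force is fixed at half the most. Time passes only in rows, so rows that repeat a pose let the fingers close. It gives the time, the measured TCP pose, the force, the opening and the grip force at its end, in the units of the state.
- read_state(): the state, without advancing time (a new reading comes with each control period).
- capture(name): name is "scene" or "top" or "wrist"; returns a dict with "image" (400x640x3 uint8, red, green, blue), "vertical_fov" (degrees; the focal length in pixels is half the picture's height over the tangent of half this angle, whatever the lens; pixels are square), "cx", "cy" (the principal point, pixels), "k1" (the pictures are not rectified: a ray, as slopes to the right and down, at radius r is drawn at 1 + k1 r^2 times it, then the intrinsics apply), "world_from_camera" (4x4, takes a point from camera to world coordinates); the wrist camera has in their place "T_tool_cam" (4x4, takes a point from camera to tool coordinates, whose origin is the TCP and whose axes are the flange's). Camera axes: x right, y down, z forward; pixel columns grow to the right and rows downward; lengths in m; the calibration is good to about 2 mm. A picture is of the moment at which its call begins: read the wrist's pose just before it. There is no depth.
- hand_in(): hands the job in; it is judged then, once.
The state is a dict: "time_s": time; "joint_positions": joint angles; "qvel": joint speeds; "tau": joint torques, N m; "position": TCP position; "tcp_rot": TCP orientation; "force": force on the tool from outside, world axes, zero at the start; "moment": the same for the moment, N m; "opening": opening from 0.0 (shut) to 1.0 (fully open); "grasp_force": force on a finger pad.
Only numpy, scipy, OpenCV 4.12 (cv2) and the standard library are available. Lean on these libraries where they do the work, as an engineer would, in place of code of your own. Each camera call takes 0.05 s, during which the arm holds its last target. There are 200 camera calls.

## Working session

There is one attempt and no reset: what is moved stays moved. The work goes in short steps, Python scripts to look and compute and a tool call to move; the robot and the scene stay as the last step left them, time stands still between calls to the robot, and variables do not carry over. Pictures are saved under pics/ and viewed, at most 10 in all, crops included, and the job is handed in when it is done.

Besides the shell and the picture viewer there is one more tool, called after "Emit:" as a command line: name --pt "numbers of a row" for each row, then --argument value for the rest. step_arm: Moves the arm, as the interface text tells. Scaled input: -1 to 1 covers 0.3 m each way for a shift and 45 degrees each way for a turn. Its arguments: {"type":"object","properties":{"steps":{"type":"array"}},"required":["steps"]}

```bash
mkdir -p pics; ls; cat > h.py <<'E'
import numpy as np, cv2
from rig import *
def K(c):
    f=c["image"].shape[0]/2/np.tan(np.radians(c["vertical_fov"]/2)); return np.array([[f,0,c["cx"]],[0,f,c["cy"]],[0,0,1.]]), np.array([c["k1"],0,0,0,0.])
def pose(c,s=None):
    if "world_from_camera" in c: return np.array(c["world_from_camera"])
    T=np.eye(4);T[:3,:3]=s["tcp_rot"];T[:3,3]=s["position"]; return T@np.array(c["T_tool_cam"])
def p2w(c,T,uv,z):
    k,d=K(c); n=cv2.undistortPoints(np.array(uv,float).reshape(-1,1,2),k,d).reshape(-1,2)
    r=np.c_[n,np.ones(len(n))]@T[:3,:3].T; z=np.broadcast_to(z,len(n)); return T[:3,3]+r*((z-T[2,3])/r[:,2])[:,None]
def w2p(c,T,P):
    k,d=K(c);Ti=np.linalg.inv(T); return cv2.projectPoints(np.array(P,float),cv2.Rodrigues(Ti[:3,:3])[0],Ti[:3,3],k,d)[0].reshape(-1,2)
def snap(name,fn):
    s=read_state(); c=capture(name); cv2.imwrite("pics/"+fn,c["image"][:,:,::-1]); return c,pose(c,s),s
E
python3 - <<'E'
from h import *
import pickle
for n in("top","scene"):
    c,T,s=snap(n,n+"0.png"); pickle.dump((c,T),open(n+".pkl","wb")); print(n,c["vertical_fov"],c["k1"],T.round(3).tolist())
print(s["tcp_rot"],s["force"])
E
```

```text
pics
top 49.335096424907775 -0.08218954941927889 [[-0.001, -0.997, 0.071, 0.423], [-1.0, 0.003, 0.023, -0.022], [-0.023, -0.071, -0.997, 1.119], [0.0, 0.0, 0.0, 1.0]]
scene 48.77483458363146 0.011013879279456879 [[0.734, 0.427, -0.528, 0.973], [0.679, -0.468, 0.566, -0.52], [-0.005, -0.774, -0.633, 0.649], [0.0, 0.0, 0.0, 1.0]]
[[ 9.00109349e-01  4.35663690e-01 -5.55268808e-04]
 [ 4.35663858e-01 -9.00107055e-01  2.07187288e-03]
 [ 4.02838413e-04 -2.10682270e-03 -9.99997700e-01]] [ 0.16822847 -0.26441978  0.68328814]
```

View pics/top0.png

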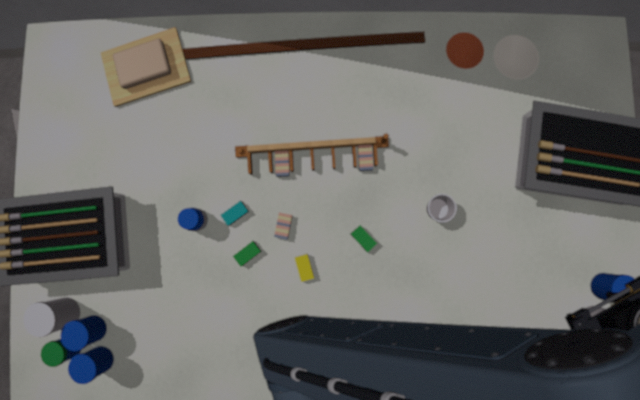

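View pics/scene0.png

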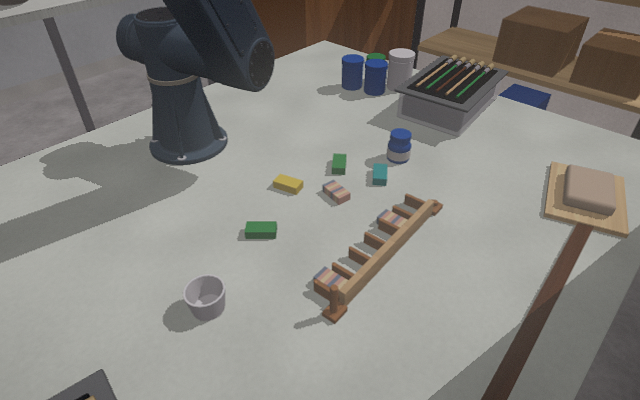

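The scene view shows the tall post at (335,300), on the robot's right next to the pot (top view (385,141)), and the short stub at (435,206). The third gap is therefore at rack y = -27. The loose tile is at (284,226) in the top view. I'll enlarge that area.

```bash
python3 - <<'E'
import cv2
i=cv2.imread("pics/top0.png")[125:275,225:425]; cv2.imwrite("pics/c1.png",cv2.resize(i,None,fx=4,fy=4,interpolation=cv2.INTER_CUBIC))
E
```

```text
(no output)
```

View pics/c1.png

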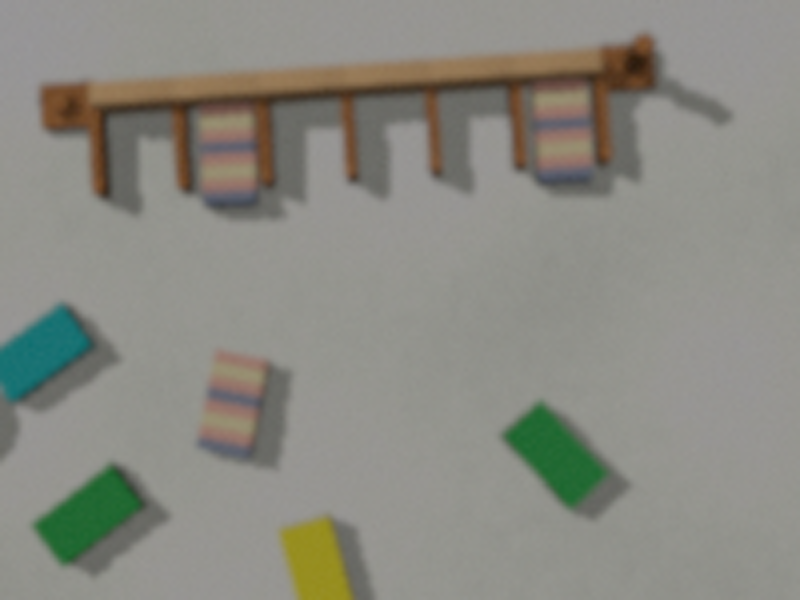

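```bash
python3 - <<'E'
from h import *
import pickle
c,T=pickle.load(open("top.pkl","rb"))
f=lambda p,z:p2w(c,T,np.array(p)/4.+[225-.375,125-.375],z)
r=f([[91,95],[602,61]],.04); m=r.mean(0); d=r[0]-r[1]; print("rail",r.round(4),np.linalg.norm(d[:2]),m)
y=d/np.linalg.norm(d); x=np.array([y[1],-y[0],0]); print("yaw",np.degrees(np.arctan2(x[1],x[0])))
O=m-.023*x; print("origin",O)
t=f([[217,351],[268,362],[250,456],[199,442]],.02); print("tile",t.round(4),np.linalg.norm(np.diff(t,axis=0),axis=1),t.mean(0))
v=(t[0]-t[3]+t[1]-t[2]);print("tile yaw",np.degrees(np.arctan2(v[1],v[0])),"in rack",(t.mean(0)-O)@np.c_[x,y])
for n,z,p in(("post",.075,[645,42]),("jar",.075,[-145,374]),("pot",.05,[865,333]),("yellow",.02,[320,570]),("racked b",.02,[563,130])):
  q=f([p],z)[0];print(n,q.round(3),((q-O)@np.c_[x,y]).round(3))
E
```

```text
rail [[ 0.6439  0.1886  0.04  ]
 [ 0.6635 -0.1334  0.04  ]] 0.3226376219933728 [0.65369888 0.02757305 0.04      ]
yaw 3.475318959973917
origin [0.63074118 0.02617882 0.04      ]
tile [[0.4829 0.11   0.02  ]
 [0.4759 0.0776 0.02  ]
 [0.4166 0.0888 0.02  ]
 [0.4254 0.1211 0.02  ]] [0.03318008 0.06037303 0.0335331 ] [0.4502055  0.09937554 0.02      ]
tile yaw -10.825330538397901 in rack [-0.1757666   0.08400593]
post [ 0.667 -0.156  0.075] [ 0.025 -0.184]
jar [0.466 0.325 0.075] [-0.146  0.308]
pot [ 0.491 -0.292  0.05 ] [-0.159 -0.31 ]
yellow [0.345 0.045 0.02 ] [-0.284  0.036]
racked b [ 0.623 -0.11   0.02 ] [-0.016 -0.136]
```

Emit:
step_arm --pt "0.93 -0.4 0.0 0 0 0.496 1" --pt "0.93 -0.4 0.0 0 0 0.496 1" --pt "0.93 -0.4 0.0 0 0 0.496 1" --pt "0.93 -0.4 0.0 0 0 0.496 1" --pt "0.93 -0.4 0.0 0 0 0.496 1" --pt "0.93 -0.4 0.0 0 0 0.496 1" --pt "0.93 -0.4 0.0 0 0 0.496 1" --pt "0.93 -0.4 0.0 0 0 0.496 1"

```text
time_s: 0.77
position: [0.4736, -0.328, 0.2472]
tcp_rot: [[0.998, 0.065, 0.0], [0.065, -0.998, 0.003], [0.001, -0.003, -1.0]]
force: [-0.1, -0.4, 0.4]
opening: 0.477
grasp_force: 0.0
```

```bash
cat >> h.py <<'E'
YAW=np.radians(3.475); O=np.array([.6307,.0262]); RX=np.array([np.cos(YAW),np.sin(YAW)]); RY=np.array([-RX[1],RX[0]])
def go(x,y,z,yaw=0.):
    "normalised row to bring the TCP to rack x,y, world z, tool x at rack yaw deg"
    from scipy.spatial.transform import Rotation as R
    s=read_state(); A=np.array(s["tcp_rot"]); w=np.r_[O+x*RX+y*RY,z]; a=YAW+np.radians(yaw)
    G=np.array([[np.cos(a),np.sin(a),0],[np.sin(a),-np.cos(a),0],[0,0,-1]])
    p=np.array(s["position"]); q=p[:2]-O
    print("t",round(s["time_s"],2),"rack",(q@RX).round(4),(q@RY).round(4),p.round(4),"F",np.round(s["force"],1),"op",round(s["opening"],3))
    print("row",np.r_[A.T@(w-p)/.3, np.degrees(R.from_matrix(A.T@G).as_rotvec())/45].round(3).tolist())
E
python3 -c "
from h import *
go(.023,-.135,.13)"
```

```text
t 0.77 rack -0.1783 -0.344 [ 0.4736 -0.328   0.2472] F [-0.1 -0.4  0.4] op 0.477
row [0.674, -0.693, 0.393, -0.004, -0.001, 0.006]
```

Emit:
step_arm --pt "0.674 -0.693 0.2 0 0 0.006 1" --pt "0.674 -0.693 0.2 0 0 0.006 1" --pt "0.674 -0.693 0.2 0 0 0.006 1" --pt "0.674 -0.693 0.2 0 0 0.006 1" --pt "0.674 -0.693 0.2 0 0 0.006 1" --pt "0.674 -0.693 0.2 0 0 0.006 1" --pt "0.674 -0.693 0.2 0 0 0.006 1" --pt "0.674 -0.693 0.3 0 0 0.006 1"

```text
time_s: 1.43
position: [0.6675, -0.108, 0.1611]
tcp_rot: [[0.998, 0.062, 0.013], [0.062, -0.998, -0.001], [0.013, 0.002, -1.0]]
force: [2.1, -0.9, -0.3]
opening: 0.008
grasp_force: 0.0
```

```bash
python3 - <<'E'
from h import *
c,T,s=snap("wrist","w1.png"); go(.023,-.135,.09)
P=lambda x,y,z:np.r_[O+x*RX+y*RY,z]
pts=[P(.016,-.162,.04),P(.03,-.162,.04),P(.016,0,.04),P(.03,0,.04),P(.023,-.185,.075)]
uv=w2p(c,T,pts);print(uv.round(0).tolist())
i=c["image"][:,:,::-1].copy()
for u in uv: cv2.drawMarker(i,tuple(int(v) for v in u.round()),(0,0,255),0,12,1)
cv2.imwrite("pics/w1.png",i)
E
```

```text
t 1.48 rack 0.0219 -0.1359 [ 0.6608 -0.1082  0.1517] F [-2.2  0.4 -4.4] op 0.006
row [0.005, -0.003, 0.206, -0.004, 0.005, 0.002]
[[352.0, 222.0], [352.0, 204.0], [138.0, 222.0], [136.0, 204.0], [392.0, 228.0]]
```

View pics/w1.png

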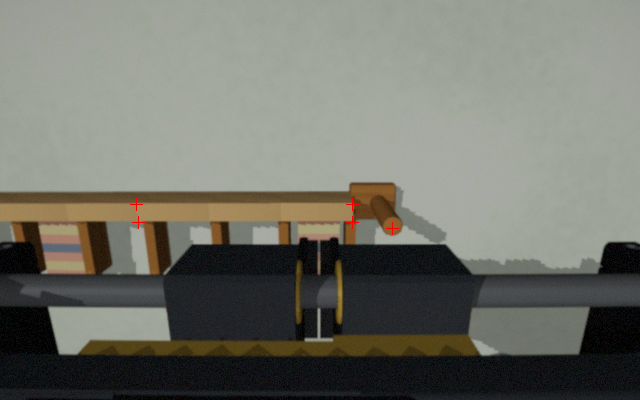

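The overlaid rail corners and post top land on the picture to within about 2 mm, with the rail end at (352,213) and the post top at (392,228). I'll descend onto rail 6.

Emit:
step_arm --pt "0.005 -0.003 0.12 -0.004 0.005 0.002 1" --pt "0.005 -0.003 0.24 -0.004 0.005 0.002 1" --pt "0.005 -0.003 0.256 -0.004 0.005 0.002 1" --pt "0.005 -0.003 0.256 -0.004 0.005 0.002 1" --pt "0.005 -0.003 0.256 -0.004 0.005 0.002 1"

```text
time_s: 1.9
position: [0.662, -0.1128, 0.0815]
tcp_rot: [[0.999, 0.054, 0.004], [0.054, -0.999, -0.003], [0.004, 0.003, -1.0]]
force: [0.2, -0.6, 0.6]
opening: 0.005
grasp_force: 0.0
```

```bash
python3 -c "
from h import *
go(.023,-.135,.065)"
```

```text
t 1.9 rack 0.0228 -0.1406 [ 0.662  -0.1128  0.0815] F [ 0.2 -0.6  0.6] op 0.005
row [0.0, -0.019, 0.055, 0.004, -0.005, -0.008]
```

Emit:
step_arm --pt "0 -0.019 0.02 0.004 -0.005 -0.008 1" --pt "0 -0.019 0.035 0.004 -0.005 -0.008 1" --pt "0 -0.019 0.045 0.004 -0.005 -0.008 1" --pt "0 -0.019 0.05 0.004 -0.005 -0.008 1" --pt "0 -0.019 0.055 0.004 -0.005 -0.008 1" --pt "0 -0.019 0.055 0.004 -0.005 -0.008 1"

```text
time_s: 2.4
position: [0.6617, -0.1065, 0.0655]
tcp_rot: [[0.998, 0.061, 0.001], [0.061, -0.998, -0.0], [0.001, 0.0, -1.0]]
force: [-2.6, -0.2, 4.2]
opening: 0.008
grasp_force: 2.3
```

Emit:
step_arm --pt "0 0 0.002 0 0 0 1" --pt "0 0 0.004 0 0 0 1" --pt "0 0 0.004 0 0 0 1" --pt "0 0 0.004 0 0 0 1"

```text
time_s: 2.73
position: [0.6617, -0.1065, 0.0654]
tcp_rot: [[0.998, 0.061, 0.001], [0.061, -0.998, -0.0], [0.001, 0.0, -1.0]]
force: [-3.2, 1.0, 9.0]
opening: 0.006
grasp_force: 4.9
```

```bash
python3 -c "
from h import *
go(.023,-.081,.065)"
```

```text
t 2.73 rack 0.0229 -0.1343 [ 0.6617 -0.1065  0.0654] F [-3.2  1.   9. ] op 0.006
row [0.001, -0.178, 0.001, 0.001, -0.001, 0.001]
```

Contact is firm at 9 N. Next I'll slide along to rail 5, then rail 4.

Emit:
step_arm --pt "0 -0.02 0 0 0 0 1" --pt "0 -0.05 0 0 0 0 1" --pt "0 -0.08 0 0 0 0 1" --pt "0 -0.11 0 0 0 0 1" --pt "0 -0.14 0 0 0 0 1" --pt "0 -0.165 0 0 0 0 1" --pt "0 -0.178 0 0 0 0 1" --pt "0 -0.178 0 0 0 0 1"

```text
time_s: 3.4
position: [0.6603, -0.0537, 0.0654]
tcp_rot: [[0.998, 0.062, 0.005], [0.062, -0.998, -0.002], [0.005, 0.003, -1.0]]
force: [-0.5, -0.7, 6.7]
opening: 0.004
grasp_force: 3.4
```

```bash
python3 -c "
from h import *
go(.023,-.027,.065)"
```

```text
t 3.4 rack 0.0247 -0.0815 [ 0.6603 -0.0537  0.0654] F [-0.5 -0.7  6.7] op 0.004
row [-0.005, -0.182, 0.001, 0.003, -0.007, 0.002]
```

Emit:
step_arm --pt "-0.004 -0.03 0.001 0 0 0 1" --pt "-0.004 -0.06 0.001 0 0 0 1" --pt "-0.004 -0.09 0.001 0 0 0 1" --pt "-0.004 -0.12 0.001 0 0 0 1" --pt "-0.004 -0.15 0.001 0 0 0 1" --pt "-0.004 -0.168 0.001 0 0 0 1" --pt "-0.004 -0.172 0.001 0 0 0 1" --pt "-0.004 -0.172 0.001 0 0 0 1"

```text
time_s: 4.07
position: [0.6563, -0.0028, 0.0654]
tcp_rot: [[0.998, 0.062, 0.006], [0.062, -0.998, -0.003], [0.006, 0.003, -1.0]]
force: [0.4, -1.2, 7.4]
opening: 0.004
grasp_force: 4.0
```

```bash
python3 -c "
from h import *
go(.023,-.03,.12)"
```

```text
t 4.07 rack 0.0238 -0.0305 [ 0.6563 -0.0028  0.0654] F [ 0.4 -1.2  7.4] op 0.004
row [-0.002, -0.001, -0.182, 0.004, -0.008, 0.002]
```

Emit:
step_arm --pt "0 0 -0.12 0 0 0 1" --pt "0 0 -0.25 0 0 0 1" --pt "-0.1 0 -0.38 0 0 0 1" --pt "-0.2 -0.1 -0.45 0 0 0 1" --pt "-0.33 -0.2 -0.45 0 0 0 1" --pt "-0.46 -0.28 -0.45 0 0 0 1" --pt "-0.59 -0.36 -0.45 0 0 0 1" --pt "-0.68 -0.38 -0.45 0 0 0 1"

```text
time_s: 4.73
position: [0.4527, 0.0972, 0.1986]
tcp_rot: [[0.998, 0.061, 0.003], [0.061, -0.998, 0.0], [0.003, -0.0, -1.0]]
force: [-0.4, 0.6, -0.0]
opening: 0.003
grasp_force: 0.0
```

Emit:
step_arm --pt "-0.04 0 0 0 0 0 1" --pt "-0.04 0 0 0 0 0 1" --pt "-0.04 0 0 0 0 0 1"

```text
time_s: 4.98
position: [0.4421, 0.0955, 0.1984]
tcp_rot: [[0.998, 0.062, 0.003], [0.062, -0.998, -0.0], [0.002, 0.0, -1.0]]
force: [-0.2, 0.1, 1.3]
opening: 0.005
grasp_force: 0.0
```

```bash
python3 - <<'E'
from h import *
import pickle
c,T,s=snap("wrist","w2.png"); pickle.dump((c,T),open("w2.pkl","wb")); go(-.175,.083,.12,-14)
P=lambda x,y,z:np.r_[O+x*RX+y*RY,z]
print(w2p(c,T,[P(-.04,y,.026) for y in(-.054,0,.054)]).round(0).tolist())
E
```

```text
t 5.03 rack -0.1826 0.0802 [0.4436 0.0952 0.1984] F [ 0.8  1.3 -0.3] op 0.003
row [0.024, -0.01, 0.262, 0.0, -0.005, 0.312]
[[489.0, 10.0], [421.0, 10.0], [352.0, 9.0]]
```

View pics/w2.png

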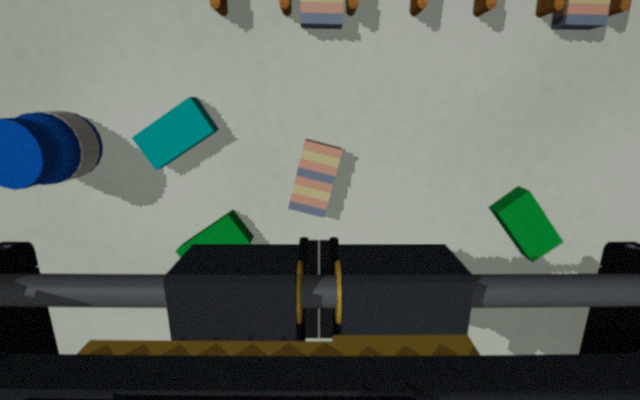

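The tile corners show at (308,139), (343,149), (324,215) and (289,208). The divider noses fall where predicted, and the green decoy is about 37 mm left of the tile's tail.

```bash
python3 - <<'E'
from h import *
import pickle
c,T=pickle.load(open("w2.pkl","rb"))
t=p2w(c,T,[[308,139],[343,149],[324,215],[289,208]],.02); m=t.mean(0)[:2]
v=(t[0]-t[3]+t[1]-t[2]);a=np.degrees(np.arctan2(v[1],v[0])-YAW)
q=(t[:,:2]-O)@np.c_[RX,RY]; print(m,q.round(4).tolist(),q.mean(0),"yaw in rack",a,np.linalg.norm(np.diff(t,axis=0),axis=1))
go(*q.mean(0),.08,a)
E
```

```text
[0.44980161 0.09793797] [[-0.1412, 0.0893], [-0.1498, 0.0588], [-0.2102, 0.0751], [-0.2036, 0.1071]] [-0.17621753  0.08257086] yaw in rack -15.53111537098809 [0.03171839 0.0625526  0.03266921]
t 5.03 rack -0.1826 0.0802 [0.4436 0.0952 0.1984] F [ 0.8  1.3 -0.3] op 0.003
row [0.02, -0.008, 0.395, -0.0, -0.005, 0.346]
```

Emit:
step_arm --pt "0.02 -0.008 0.05 0 -0.005 0.15 -0.3" --pt "0.02 -0.008 0.1 0 -0.005 0.3 -0.3" --pt "0.02 -0.008 0.2 0 -0.005 0.346 -0.3" --pt "0.02 -0.008 0.3 0 -0.005 0.346 -0.3" --pt "0.02 -0.008 0.395 0 -0.005 0.346 -0.3" --pt "0.02 -0.008 0.395 0 -0.005 0.346 -0.3" --pt "0.02 -0.008 0.395 0 -0.005 0.346 -0.3" --pt "0.02 -0.008 0.395 0 -0.005 0.346 -0.3"

```text
time_s: 5.7
position: [0.4494, 0.0978, 0.0798]
tcp_rot: [[0.978, -0.21, -0.002], [-0.21, -0.978, 0.0], [-0.002, 0.0, -1.0]]
force: [0.3, -0.5, 0.1]
opening: 0.528
grasp_force: 0.0
```

```bash
python3 -c "
from h import *
go(-.1762,.0826,.031,-15.5)"
```

```text
t 5.7 rack -0.1766 0.0824 [0.4494 0.0978 0.0798] F [ 0.3 -0.5  0.1] op 0.528
row [0.001, -0.001, 0.163, 0.0, 0.002, -0.002]
```

Emit:
step_arm --pt "0 0 0 0 0 0 -0.3" --pt "0 0 0.03 0 0 0 -0.3" --pt "0 0 0.09 0 0 0 -0.3" --pt "0 0 0.14 0 0 0 -0.3" --pt "0 0 0.163 0 0 0 -0.3" --pt "0 0 0.163 0 0 0 0.13" --pt "0 0 0.163 0 0 0 0.13" --pt "0 0 0.163 0 0 0 0.13"

```text
time_s: 6.37
position: [0.4479, 0.0982, 0.031]
tcp_rot: [[0.978, -0.209, -0.002], [-0.209, -0.978, 0.0], [-0.002, 0.0, -1.0]]
force: [0.5, -0.2, -0.2]
opening: 0.499
grasp_force: 0.0
```

```bash
python3 -c "
from h import *
go(-.12,-.027,.031,0)"
```

```text
t 6.37 rack -0.1781 0.0829 [0.4479 0.0982 0.031 ] F [ 0.5 -0.2 -0.2] op 0.499
row [0.285, 0.301, -0.001, -0.0, 0.003, -0.345]
```

Emit:
step_arm --pt "0 0 0 0 0 0 0.13" --pt "0 0 0 0 0 -0.06 0.13" --pt "0.005 0.018 0 0 0 -0.12 0.13" --pt "0.012 0.043 0 0 0 -0.18 0.13" --pt "0.02 0.072 0 0 0 -0.24 0.13" --pt "0.028 0.1 0 0 0 -0.3 0.13" --pt "0.036 0.13 0 0 0 -0.345 0.13" --pt "0.044 0.16 0 0 0 -0.345 0.13"

```text
time_s: 7.03
position: [0.4506, 0.0481, 0.0309]
tcp_rot: [[0.998, 0.061, -0.003], [0.061, -0.998, 0.0], [-0.003, -0.0, -1.0]]
force: [0.6, 1.2, 0.4]
opening: 0.435
grasp_force: 0.4
```

```bash
python3 -c "
from h import *
go(-.178,-.027,.031,0)"
```

```text
t 7.03 rack -0.1784 0.0328 [0.4506 0.0481 0.0309] F [0.6 1.2 0.4] op 0.435
row [0.001, 0.199, -0.0, -0.0, 0.003, 0.001]
```

Emit:
step_arm --pt "0 0.03 0 0 0 0 0.13" --pt "0 0.06 0 0 0 0 0.13" --pt "0 0.09 0 0 0 0 0.13" --pt "0 0.12 0 0 0 0 0.13" --pt "0 0.15 0 0 0 0 0.13" --pt "0 0.18 0 0 0 0 0.13" --pt "0 0.2 0 0 0 0 0.13" --pt "0 0.206 0 0 0 0 0.13"

```text
time_s: 7.7
position: [0.4543, -0.0145, 0.0302]
tcp_rot: [[0.998, 0.059, -0.003], [0.059, -0.998, 0.0], [-0.003, -0.0, -1.0]]
force: [0.1, 0.3, -0.3]
opening: 0.434
grasp_force: 0.2
```

Emit:
step_arm --pt "0 0 0 0 0 0 -0.3" --pt "0 0 0 0 0 0 -0.3" --pt "0 0 0 0 0 0 -0.3" --pt "0 0 -0.08 0 0 0 -0.3" --pt "-0.05 0 -0.2 0 0 0 1" --pt "-0.1 0 -0.3 0 0 0 1" --pt "-0.1 0 -0.4 0 0 0 1" --pt "-0.1 0 -0.4 0 0 0 1"

```text
time_s: 8.37
position: [0.4259, -0.0151, 0.1544]
tcp_rot: [[0.998, 0.061, 0.004], [0.061, -0.998, -0.002], [0.004, 0.002, -1.0]]
force: [1.2, -0.2, -0.1]
opening: 0.43
grasp_force: 0.0
```

Emit:
step_arm --pt "0 0 0 0 0 0 1" --pt "0 0 0 0 0 0 1" --pt "0 0 0 0 0 0 1" --pt "0 0 0 0 0 0 1"

```text
time_s: 8.7
position: [0.4239, -0.0148, 0.1491]
tcp_rot: [[0.998, 0.061, -0.007], [0.061, -0.998, 0.001], [-0.007, -0.002, -1.0]]
force: [0.3, -0.4, -0.9]
opening: 0.126
grasp_force: 0.0
```

```bash
python3 - <<'E'
from h import *
import pickle
c,T,s=snap("wrist","w3.png"); pickle.dump((c,T),open("w3.pkl","wb")); go(-.235,-.027,.1,0)
i=c["image"][:,:,::-1].copy(); P=lambda x,y,z:np.r_[O+x*RX+y*RY,z]
for u in w2p(c,T,[P(-.04,0,.026),P(-.04,-.054,.026)]): cv2.drawMarker(i,tuple(int(v) for v in u.round()),(0,0,255),0,10,1)
cv2.imwrite("pics/w3.png",i)
E
```

```text
t 8.75 rack -0.2089 -0.0284 [ 0.4239 -0.0149  0.1492] F [-0.7  0.2 -0.3] op 0.082
row [-0.086, -0.005, 0.164, -0.002, 0.008, 0.0]
```

View pics/w3.png

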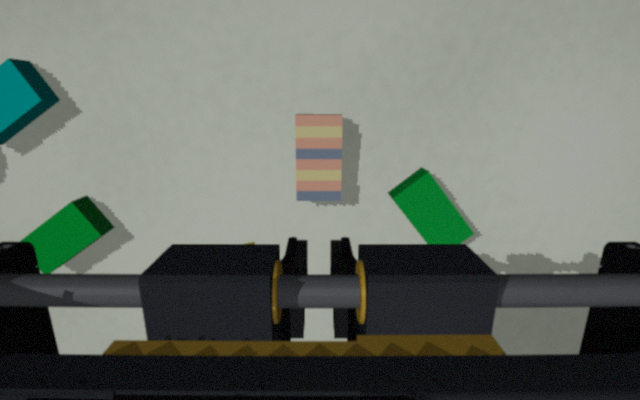

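The tile now lies square, with corners (296,114), (342,114), (342,200) and (297,200). The green decoy is clear of it on the right.

```bash
python3 - <<'E'
from h import *
import pickle
c,T=pickle.load(open("w3.pkl","rb"))
t=p2w(c,T,[[296,114],[342,114],[342,200],[297,200]],.02)
q=(t[:,:2]-O)@np.c_[RX,RY]; print(q.round(4).tolist(),q.mean(0))
go(q[2:,0].mean()-.022,q[:,1].mean(),.034)
E
```

```text
[[-0.1448, -0.0125], [-0.1448, -0.0455], [-0.2089, -0.0466], [-0.2089, -0.0121]] [-0.1768843  -0.02915796]
t 8.75 rack -0.2089 -0.0284 [ 0.4239 -0.0149  0.1492] F [-0.7  0.2 -0.3] op 0.082
row [-0.071, 0.003, 0.384, -0.002, 0.008, 0.0]
```

Emit:
step_arm --pt "-0.071 0.002 0 0 0.008 0 1" --pt "-0.071 0.002 0.05 0 0.008 0 1" --pt "-0.071 0.002 0.15 0 0.008 0 1" --pt "-0.071 0.002 0.26 0 0.008 0 1" --pt "-0.071 0.002 0.35 0 0.008 0 1" --pt "-0.071 0.002 0.384 0 0.008 0 1" --pt "-0.071 0.002 0.384 0 0.008 0 1" --pt "-0.071 0.002 0.384 0 0.008 0 1"

```text
time_s: 9.42
position: [0.4021, -0.0167, 0.0341]
tcp_rot: [[0.998, 0.06, -0.001], [0.06, -0.998, 0.002], [-0.001, -0.002, -1.0]]
force: [-0.0, 0.9, 0.6]
opening: 0.006
grasp_force: 0.0
```

```bash
python3 -c "
from h import *
go(-.12,-.029,.034)"
```

```text
t 9.42 rack -0.2308 -0.029 [ 0.4021 -0.0167  0.0341] F [-0.   0.9  0.6] op 0.006
row [0.369, -0.0, 0.0, -0.002, 0.001, -0.0]
```

Emit:
step_arm --pt "0.02 0 0 0 0 0 1" --pt "0.045 0 0 0 0 0 1" --pt "0.07 0 0 0 0 0 1" --pt "0.1 0 0 0 0 0 1" --pt "0.13 0 0 0 0 0 1" --pt "0.16 0 0 0 0 0 1" --pt "0.19 0 0 0 0 0 1" --pt "0.22 0 0 0 0 0 1"

```text
time_s: 10.08
position: [0.4698, -0.0129, 0.0356]
tcp_rot: [[0.998, 0.061, 0.003], [0.061, -0.998, 0.001], [0.003, -0.0, -1.0]]
force: [-1.3, 0.6, 0.3]
opening: 0.005
grasp_force: 0.4
```

Emit:
step_arm --pt "0.025 0 0 0 0 0 1" --pt "0.05 0 0 0 0 0 1" --pt "0.075 0 0 0 0 0 1" --pt "0.1 0 0 0 0 0 1" --pt "0.12 0 0 0 0 0 1" --pt "0.135 0 0 0 0 0 1" --pt "0.14 0 0 0 0 0 1" --pt "0.14 0 0 0 0 0 1"

```text
time_s: 10.75
position: [0.5112, -0.0105, 0.0354]
tcp_rot: [[0.998, 0.061, 0.003], [0.061, -0.998, 0.001], [0.003, -0.0, -1.0]]
force: [0.1, 1.3, -0.6]
opening: 0.007
grasp_force: 0.0
```

```bash
python3 - <<'E'
from h import *
import pickle
c,T,s=snap("wrist","w4.png"); pickle.dump((c,T),open("w4.pkl","wb")); go(-.0575,-.029,.034)
E
```

```text
t 10.8 rack -0.122 -0.0293 [ 0.5107 -0.0104  0.0354] F [-0.2  0.3 -0.5] op 0.006
row [0.215, -0.001, 0.005, -0.001, -0.003, -0.0]
```

View pics/w4.png

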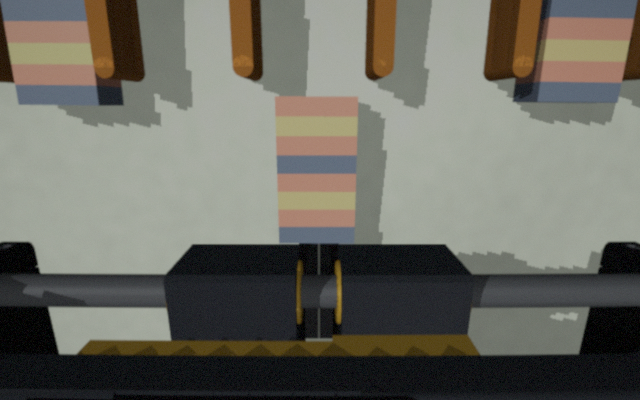

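The tile spans columns 276 to 357, between dividers whose inner edges are at about 262 and 366. It's straight and centred, so I'll keep pushing.

Emit:
step_arm --pt "0.02 0 0.003 0 0 0 1" --pt "0.045 0 0.003 0 0 0 1" --pt "0.07 0 0.003 0 0 0 1" --pt "0.095 0 0.003 0 0 0 1" --pt "0.12 0 0.003 0 0 0 1" --pt "0.145 0 0.003 0 0 0 1" --pt "0.17 0 0.003 0 0 0 1" --pt "0.185 0 0.003 0 0 0 1"

```text
time_s: 11.47
position: [0.5675, -0.0071, 0.0348]
tcp_rot: [[0.998, 0.061, 0.004], [0.061, -0.998, 0.0], [0.004, -0.0, -1.0]]
force: [-0.2, 0.1, -0.6]
opening: 0.004
grasp_force: 0.3
```

Emit:
step_arm --pt "0.005 0 0 0 0 0 1" --pt "0.01 0 0 0 0 0 1" --pt "0.015 0 0 0 0 0 1" --pt "0.02 0 0 0 0 0 1" --pt "0.023 0 0 0 0 0 1" --pt "0.023 0 0 0 0 0 1"

```text
time_s: 11.97
position: [0.5731, -0.0067, 0.0347]
tcp_rot: [[0.998, 0.06, 0.003], [0.06, -0.998, 0.001], [0.003, -0.0, -1.0]]
force: [-0.3, -0.6, -0.3]
opening: 0.004
grasp_force: 0.0
```

```bash
python3 -c "
from h import *
go(-.0575,-.029,.034)"
```

```text
t 11.97 rack -0.0595 -0.0293 [ 0.5731 -0.0067  0.0347] F [-0.3 -0.6 -0.3] op 0.004
row [0.007, -0.001, 0.002, -0.001, -0.003, -0.0]
```

Emit:
step_arm --pt "0.003 0 0 0 0 0 1" --pt "0.006 0 0 0 0 0 1" --pt "0.008 0 0 0 0 0 1" --pt "0.01 0 0 0 0 0 1" --pt "0.01 0 0 0 0 0 1"

```text
time_s: 12.38
position: [0.575, -0.0065, 0.0347]
tcp_rot: [[0.998, 0.061, 0.0], [0.061, -0.998, 0.001], [0.0, -0.001, -1.0]]
force: [-2.9, -0.9, 0.8]
opening: 0.009
grasp_force: 1.5
```

Emit:
step_arm --pt "0.003 0 0 0 0 0 1" --pt "0.006 0 0 0 0 0 1" --pt "0.006 0 0 0 0 0 1" --pt "0.006 0 0 0 0 0 1"

```text
time_s: 12.72
position: [0.5751, -0.0064, 0.0345]
tcp_rot: [[0.998, 0.061, -0.004], [0.061, -0.998, 0.001], [-0.003, -0.001, -1.0]]
force: [-5.4, -3.1, 4.4]
opening: 0.003
grasp_force: 3.1
```

The tile has stopped against the rail: the force is rising and the arm isn't moving. I'll back off, lift and check.

Emit:
step_arm --pt "-0.02 0 0 0 0 0 1" --pt "-0.06 0 0 0 0 0 1" --pt "-0.12 0 0 0 0 0 1" --pt "-0.16 0 -0.1 0 0 0 1" --pt "-0.2 0 -0.2 0 0 0 1" --pt "-0.2 0 -0.33 0 0 0 1" --pt "-0.2 0 -0.45 0 0 0 1" --pt "-0.2 0 -0.5 0 0 0 1"

```text
time_s: 13.38
position: [0.5205, -0.0106, 0.1893]
tcp_rot: [[0.998, 0.06, 0.013], [0.06, -0.998, -0.001], [0.013, 0.002, -1.0]]
force: [0.9, -0.2, 0.4]
opening: 0.01
grasp_force: 0.0
```

Emit:
step_arm --pt "0 0 0 0 0 0 1" --pt "0 0 0 0 0 0 1" --pt "0 0 0 0 0 0 1"

```text
time_s: 13.63
position: [0.5171, -0.0099, 0.1838]
tcp_rot: [[0.998, 0.06, 0.002], [0.06, -0.998, 0.001], [0.002, -0.001, -1.0]]
force: [-0.6, 0.6, 0.2]
opening: 0.003
grasp_force: 0.0
```

```bash
python3 - <<'E'
from h import *
c,T,s=snap("wrist","w5.png"); go(-.0575,-.029,.034)
i=c["image"][:,:,::-1].copy(); P=lambda x,y,z:np.r_[O+x*RX+y*RY,z]
u=w2p(c,T,[P(-.048,-.027-.017,.02),P(-.048,-.027+.017,.02),P(-.048,-.118,.02)]);print(u.round(1).tolist())
for v in u: cv2.drawMarker(i,tuple(int(a) for a in v.round()),(0,0,255),0,10,1)
cv2.imwrite("pics/w5.png",i)
E
```

```text
t 13.68 rack -0.116 -0.0291 [ 0.5167 -0.0098  0.1833] F [-0.4  0.8 -1. ] op 0.007
row [0.195, 0.0, 0.498, -0.002, -0.0, -0.0]
[[336.5, 109.7], [294.5, 109.7], [427.6, 109.8]]
```

View pics/w5.png

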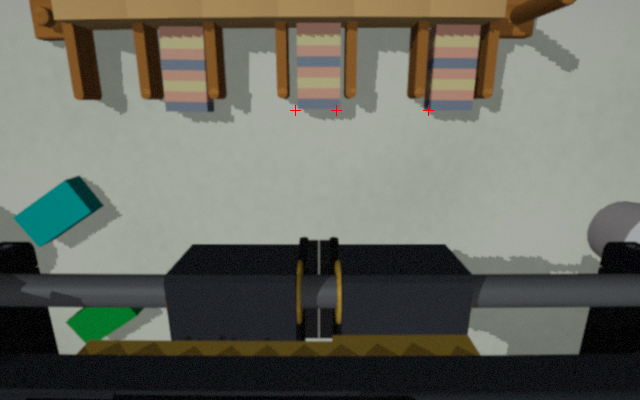

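The tile's tail is at row 108, level with both racked tiles (rows 109 and 111). It lies straight in the third gap from the post, touching the rail, and the arm is clear of everything.

```bash
python3 -c "
from rig import *
print(hand_in())"
```

```text
the job is handed in; nothing more can be done
None
```

I touched the back rail behind gaps 1, 2 and 3 from the tall post, pushed the loose tile flat into the third gap against the rail, left the arm clear and handed the job in at about 14 s; no verdict was shown.

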